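# Find the tin with the chilling ball and hold it out

### The job

Exactly one of the three sealed tins on the coffee counter has a loose steel drink-chilling ball in it: pick up and briskly shake each tin in turn, from the robot's left to its right, to learn which one rattles, setting a tin that you are finished with back upright where it stood. Then hold the rattling tin out level over the middle of the wooden serving board, about 10 cm above it, and finish while still holding it there; the other two tins stay on the counter in their places and the crockery, spoon, jar and bottle are left alone.

Things in the scene. Friction and masses are not known exactly. Their poses are not given: they have to be found in the camera images.
- tin_left: sealed aluminium tin with a wooden lid that stays on, 130 long (its x) x 56 wide (its y) x 62 mm high (its z), upright; origin at the centre of its underside. Grip it across the 56 mm. The leftmost of three alike (largest y). Each tin alone weighs its own 150 to 450 g (lined walls), so weight does not tell which holds the ball.
- tin_middle: sealed aluminium tin with a wooden lid that stays on, 130 long (its x) x 56 wide (its y) x 62 mm high (its z), upright; origin at the centre of its underside. Grip it across the 56 mm. The middle of three alike. One of the three, any, holds a loose steel ball, 34 mm, 160 g, rolling freely; the others are empty.
- tin_right: sealed aluminium tin with a wooden lid that stays on, 130 long (its x) x 56 wide (its y) x 62 mm high (its z), upright; origin at the centre of its underside. Grip it across the 56 mm. The rightmost of three alike (smallest y). Inside, each is a plain box 120 x 46 x 52 mm: a ball rolls along its x from end to end and knocks.
- board: wooden serving board fixed flat on the counter beyond the tins, 160 (its x) x 260 (its y) x 15 mm high; origin at the centre of its underside, on the counter.
- espresso_cup: bystander: small white cup, 54 mm across, 55 mm high, standing between the left and middle tins; origin at the centre of its underside.
- teaspoon: bystander: steel teaspoon, 140 mm long, lying along its x between the middle and right tins; origin at its underside about mid-length.
- sugar_jar: bystander: glass sugar jar, 72 mm across, 110 mm high, left of the board; origin at the centre of its underside.
- mug: bystander: white mug, 80 mm across, 90 mm high, right of the board, handle towards its +y; origin at the centre of its underside.
- syrup: bystander: amber syrup bottle, 64 mm across, 190 mm high, behind the mug; origin at the centre of its underside.
- bowl: bystander: white bowl, 120 mm across, 50 mm high, left of the left tin; origin at the centre of its underside.
- saucer: bystander: white saucer, 130 mm across, 16 mm high, right of the right tin; origin at the centre of its underside.
Mind the look-alikes: they are no part of the job. What is shaped like the tin_middle but blue or green is not meant. Leave any blue or yellow look-alike of the tin_right alone.

How it is judged:
By the outcome, as a careful person would: the job done as asked, in the order asked, and still so for the second after the job is handed in, while the arm keeps its last pose, push and grip.
It also fails if it takes over 72 s, if anything falls off the work surface, if the arm or the gripper's body presses on something with over 40 N, if the wrist force passes 120 N, or if a joint passes its speed limit or range.

### The arm

A 6-joint arm with a two-finger parallel gripper is mounted at the origin on the work surface. World frame = base frame: x ahead of the robot, y to its left, z up, the work surface at z = 0. Lengths are in mm, angles in rad, forces in N, time in s.
With the tool pointing down it reaches from about 150 to 775 mm from the base axis. Payload 6.1 kg.
Tool frame: the origin (TCP) lies between the finger pads; the fingertips stand 11 mm ahead of it and the grasp point (between the pads) lies 8 mm behind it (tips_ahead is the distance from the TCP to the fingertips, in mm); x points along the fingers, z is the direction in which the jaws open and shut, and the axes are right-handed (so a half turn about x gives the same grasp; the last joint's range is limited). The gripper opens to 85 mm and grips with 20 to 120 N. Pads are 22 mm wide; open, the fingers measure 114 mm over their backs; the gripper's body (76 mm by 85 mm) begins 54 mm behind the grasp point. The pads swing forward as they close: fully open they stand 13 mm farther back than shut.
Start: joints at [1.159, 0.126, -0.04, 1.405, 0, 1.571], TCP at [210.128, 481.097, 242.295] pointing down, gripper open.
Joint ranges: [-2.72, 2.72], [-0.95, 1.95], [-1.27, 1.35], [-1.78, 2.02], [-1.46, 1.47], [-3.14, 3.14]. Speed limits (rad/s): [2.39, 2.39, 3.01, 3.14, 3.14, 3.14].

### API

Orientations are given as [roll, pitch, yaw] about the fixed x, y, z axes, in that order (R = Rz(yaw) Ry(pitch) Rx(roll)).
In Python, from rig import observe, read_camera, close_job, search_frame, masks_of, mark_of, tips_ahead gives the robot as it stands. The module is installed in compiled form; this text tells all that it offers.
- The arm moves only by the shell command python3 -m crank 'ROWS' [FORCE]. ROWS is JSON, a list of rows, each a list of 7 numbers: the shift along the tool's x, y, z in cm, then the turn, a rotation vector about the tool's x, y, z in rad, then the closure, from -1 (fully open) to 1 (shut). A call has 1 to 8 rows; each row shifts and turns the pose as measured when the row begins, along the tool's axes as they then stand; what a row does not reach is not made up. A row lasts 1/8 s, in which the tool goes at most 62.5 mm and 10.7 degrees, less where a joint would pass 70% of its speed; a pose out of reach is approached as far as the arm can. A call is refused whole if a number of a shift passes 6.25 or a number of a turn 0.188, either way. A call with a gripper value outside its range is refused whole. The fingers move at their own pace and stop on an object; FORCE is the grip in N (left out, the last holds). Time passes only in rows, so rows that do not move let the fingers close. It gives the time, the measured TCP pose, the force and the opening at its end, in the units of the state.
- observe(): the state, without advancing time (a new reading comes with each control period).
- read_camera(name): name is "scene" or "side" or "wrist"; returns a dict with "image" (480x640x3 uint8, blue, green, red), "K" (3x3 intrinsics, pixels), "camera_from_world" (4x4, takes a point from world to camera coordinates). Camera axes: x right, y up, looking along -z (the intrinsics and any distortion apply to the point x, -y, -z); pixel columns grow to the right and rows downward; lengths in mm; the calibration is good to about 2 mm. A picture is of the moment at which its call begins. There is no depth.
- close_job(): hands the job in, once; it reports no verdict.
Trained networks look in a picture, given as the dict that the camera call returned (one of the last four; its "shot" number tells which), for a name from the list of things; names that differ only in an ending like _2 or _b are one class to them, and where a whole thing is asked for, a point or a joint stands for the part that bears it (a point fixed in the world has none). Each returns a list of dicts, best first, with "p" (0 to 1); they miss things now and then, are a little off and sometimes report something else, mostly with a low value. They report only what shows in the picture. A call takes as long as a camera call. They do not tell look-alikes from the thing itself.
- search_frame(picture, query): "extent" ([centre column, centre row, width, height] in pixels, round what is visible of it).
- masks_of(picture, query): "mask" (480x640 bool, what is visible of it) and "extent" ([centre column, centre row, width, height] in pixels, round what is visible of it).
- mark_of(picture, query): "pixel" ([row, column] in pixels: a listed point, or the origin of a listed thing).
The state is a dict: "time_s": time; "q": joint angles; "qvel": joint speeds; "tau": joint torques, N m; "tool_pos": TCP position; "orientation": TCP orientation; "force": force on the tool from outside, world axes, zero at the start; "ft_torque": the same for the moment, N m; "opening": opening from 0.0 (shut) to 1.0 (fully open).
Only numpy, scipy, OpenCV 4.12 (cv2) and the standard library are available. Lean on these libraries where they do the work, as an engineer would, in place of code of your own. Each camera call takes 0.05 s, during which the arm holds its last target. There are 200 camera calls.

## Working session

There is one attempt and no reset: what is moved stays moved. The work goes in short steps, Python scripts to look and compute and a shell command to move; the robot and the scene stay as the last step left them, time stands still between calls to the robot, and variables do not carry over. Pictures are saved under pics/ and viewed, about 8 in all and at most 12, crops included, and the job is handed in when it is done.

```bash
mkdir -p pics; cat > h.py <<'E'
import numpy as np,cv2
from rig import *
def ray(pic,col,row):
    T=np.array(pic["camera_from_world"]);K=np.array(pic["K"])
    d=np.linalg.inv(K)@[col,row,1]; d=np.array([d[0],-d[1],-d[2]])
    R=T[:3,:3]; c=-R.T@T[:3,3]; return c,R.T@d
def at(pic,col,row,z):
    c,d=ray(pic,col,row); return c+d*(z-c[2])/d[2]
def proj(pic,P):
    T=np.array(pic["camera_from_world"]);p=T[:3,:3]@np.array(P,float)+T[:3,3]
    q=np.array(pic["K"])@[p[0],-p[1],-p[2]]; return q[:2]/q[2]
E
python3 - <<'E'
from h import *
for n in ["scene","side"]:
    p=read_camera(n); cv2.imwrite(f"pics/{n}0.png",p["image"]); print(n,[k for k in p], np.round(ray(p,320,240)[0]))
    for q in ["tin_left","board","espresso_cup","teaspoon"]:
        for m in masks_of(p,q):
            ys,xs=np.nonzero(m["mask"]); print(q,round(m["p"],2),np.round(m["extent"]),np.round(at(p,xs.mean(),ys.mean(),{"tin_left":50,"board":15}.get(q,10))))
print(observe())
E
```

```text
scene ['image', 'K', 'camera_from_world', 'shot'] [1021. -472. 1222.]
tin_left 0.84 [381. 196.  50.  51.] [490. 240.  50.]
board 0.84 [384. 306. 122. 112.] [711.  36.  15.]
board 0.29 [275. 295.  42.  43.] [ 526. -136.   15.]
board 0.19 [467. 232.  33.  47.] [700. 346.  15.]
espresso_cup 0.89 [362. 235.  18.  27.] [529. 137.  10.]
teaspoon 0.87 [275. 294.  44.  38.] [ 521. -134.   10.]
side ['image', 'K', 'camera_from_world', 'shot'] [-364. -768. 1284.]
tin_left 0.58 [256. 195.  41.  38.] [462. 231.  50.]
board 0.77 [352. 195.  93.  65.] [692.  31.  15.]
espresso_cup 0.74 [299. 204.  17.  26.] [550. 134.  10.]
teaspoon 0.88 [357. 256.  34.  29.] [ 516. -137.   10.]
teaspoon 0.28 [310. 236.  35.  47.] [474.  20.  10.]
{'time_s': 0.5, 'q': array([ 1.15900655e+00,  1.25808123e-01, -3.96323790e-02,  1.40536930e+00,
        2.77370545e-06,  1.57082594e+00]), 'qvel': array([-3.11627284e-05, -1.01484972e-03,  9.09796332e-05, -2.12003194e-03,
        1.27045851e-04, -1.48766503e-03]), 'tau': array([-3.51205126e-04, -4.35293913e+01,  3.52821457e+01,  2.17504275e-03,
       -1.04239941e-04, -1.62151338e-06]), 'tool_pos': array([210.12430675, 481.09902591, 242.27542157]), 'orientation': array([ 2.93867442,  1.57078257, -2.18553396]), 'force': array([-0.53659785,  0.52550527,  0.63235534]), 'ft_torque': array([ 0.03525669,  0.03746113, -0.02821554]), 'opening': 0.9998169857829203}
```

```bash
python3 - <<'E'
import cv2
a=cv2.imread("pics/scene0.png")[130:430,170:520]
cv2.imwrite("pics/a.png",cv2.resize(a,(700,600),interpolation=3))
a=cv2.imread("pics/side0.png")[120:330,190:470]
cv2.imwrite("pics/b.png",cv2.resize(a,(800,600),interpolation=3))
E
```

```text
(no output)
```

View pics/a.png

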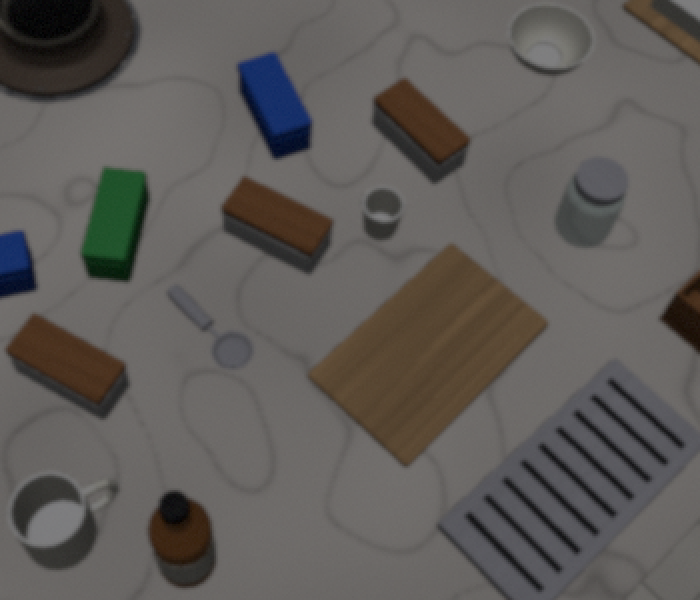

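View pics/b.png

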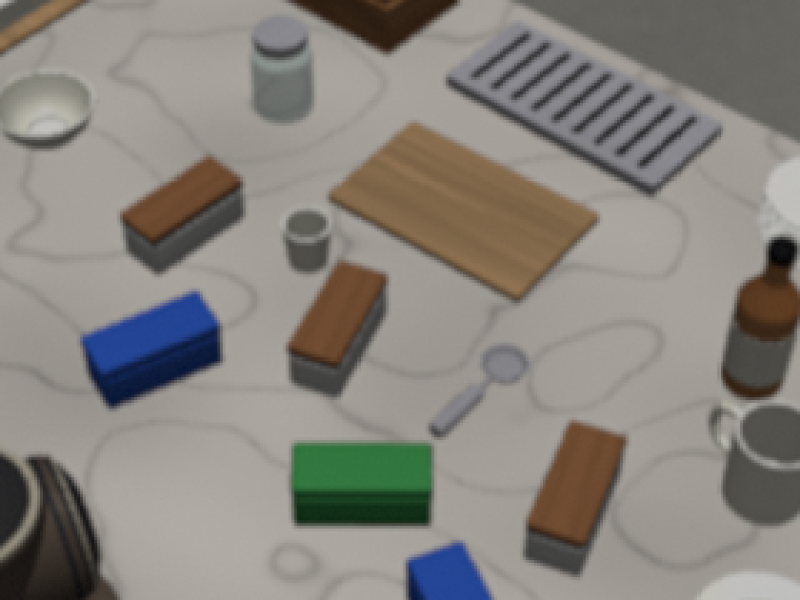

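The crops show three wooden-lidded tins, at scene pixels of about (380,190) for left, (308,237) for middle and (203,309) for right. The blue tins at about (307,182) and (178,262) and the green one at about (228,241) are look-alikes: coloured all over, with no wooden lid. The two crops already confirm this. Next I measure the lids.

```bash
cat >> h.py <<'E'
def lids(p,z=62,ppm=2,x0=250,y0=-350,W=650,H=800):
    # rectify plane z: pixel (u,v)=((x-x0),(y-y0))*ppm
    C=np.float32([[x0,y0,z],[x0+W,y0,z],[x0+W,y0+H,z],[x0,y0+H,z]])
    s=np.float32([proj(p,c) for c in C]); d=(C[:,:2]-[x0,y0]).astype(np.float32)*ppm
    im=cv2.warpPerspective(p["image"],cv2.getPerspectiveTransform(s,d),(W*ppm,H*ppm),flags=cv2.INTER_CUBIC)
    b,g,r=[im[...,i].astype(float) for i in range(3)]
    m=((r>1.75*b)&(r>45)&(r>1.35*g)).astype(np.uint8); m=cv2.morphologyEx(m,cv2.MORPH_OPEN,np.ones((9,9)))
    out=[]
    for c in cv2.findContours(m,0,2)[0]:
        if cv2.contourArea(c)<3000*ppm**2: continue
        (u,v),(w,h),a=cv2.minAreaRect(c)
        if w<h: a+=90; w,h=h,w
        out.append((u/ppm+x0,v/ppm+y0,w/ppm,h/ppm,(a+90)%180-90))
    return sorted(out,key=lambda o:-o[1])
E
python3 - <<'E'
from h import *
for n in ["scene","side"]:
    p=read_camera(n)
    for o in lids(p): print(n,np.round(o,1))
    m=masks_of(p,"board")[0]["mask"].astype(np.uint8)
    c=max(cv2.findContours(m,0,2)[0],key=cv2.contourArea)
    print("board",[np.round(at(p,*q,15)[:2]) for q in cv2.boxPoints(cv2.minAreaRect(c))])
    c4=cv2.approxPolyDP(c,8,True)[:,0]; P=np.array([at(p,*q,15)[:2] for q in c4]);print(P.round(),P.mean(0))
    print(at(p,*mark_of(p,"board")[0]["pixel"][::-1],0))
R=__import__("scipy.spatial.transform").spatial.transform.Rotation.from_euler("xyz",observe()["orientation"]).as_matrix(); print(R.round(3))
E
```

```text
scene [483.6 246.3 127.2  54.1  -2.9]
scene [470.4   9.9 127.1  55.2  18. ]
scene [ 456.  -296.2  127.9   54.2   18.6]Traceback (most recent call last):
  File "<stdin>", line 5, in <module>
IndexError: list index out of range
```

```bash
python3 - <<'E'
from h import *
for n in ["scene","side"]:
    p=read_camera(n)
    for o in lids(p): print(n,np.round(o,1))
    r=masks_of(p,"board")
    if not r: continue
    c=max(cv2.findContours(r[0]["mask"].astype(np.uint8),0,2)[0],key=cv2.contourArea)
    c4=cv2.approxPolyDP(cv2.convexHull(c),6,True)[:,0]; P=np.array([at(p,*q,15)[:2] for q in c4]);print(P.round(),P.mean(0))
R=__import__("scipy.spatial.transform").spatial.transform.Rotation.from_euler("xyz",observe()["orientation"]).as_matrix(); print(R.round(3))
E
```

```text
scene [483.4 246.4 127.3  54.   -2.8]
scene [470.6   9.9 127.2  55.1  18. ]
scene [ 456.  -296.1  128.1   54.5   18.4]
[[626. 167.]
 [779. 171.]
 [793. -83.]
 [636. -86.]] [708.58104123  42.29016815]
side [852.5 345.5 208.   94.  -90. ]
side [470.2 241.4 128.   56.2  -2.9]
side [457.5   4.9 129.9  53.3  18.2]
side [ 444.2 -301.   130.    53.8   18.4]
side [ 752.4 -311.   101.    59.2   21.4]
[[590. 155.]
 [540.  97.]
 [510. 106.]
 [552. 171.]] [547.82318694 132.14038233]
[[ 0.    -0.916  0.4  ]
 [ 0.     0.4    0.916]
 [-1.     0.     0.   ]]
```

Scene and side disagree by about 13 mm in x, so I'll move above the left tin and settle it with the wrist camera.

```bash
python3 -m crank '[[0,-5.65,-1.83,0,0,0,-1],[0,-5.65,-1.83,0,0,0,-1],[0,-5.65,-1.83,0,0,0,-1],[0,-5.65,-1.83,0,0,0,-1],[0,-5.65,-1.83,0,0,0,-1],[0,-5.65,-1.83,0,0,0,-1],[0,0,0,-0.18,0,0,-1],[0,0,0,-0.18,0,0,-1]]' 60
cat >> h.py <<'E'
from scipy.spatial.transform import Rotation as Ro
def go(P,ang=None):
    """print tool-axes shift in cm to world point P (TCP), tool-x turn so that jaw z has world angle ang(deg)+90"""
    s=observe();R=Ro.from_euler("xyz",s["orientation"]).as_matrix()
    print("t",round(s["time_s"],2),"tcp",s["tool_pos"].round(1),"F",s["force"].round(1),"open",round(s["opening"],3))
    print("xdir",R[:,0].round(3),"zdir ang",round(np.degrees(np.arctan2(R[1,2],R[0,2])),2))
    print("shift cm",(R.T@(np.array(P)-s["tool_pos"])/10).round(2))
    if ang is not None:
        d=(ang+90-np.degrees(np.arctan2(R[1,2],R[0,2]))+90)%180-90; print("turn about tool x",round(-np.radians(d),3))
E
python3 - <<'E'
from h import *
go([477,244,150],-2.9)
p=read_camera("wrist"); cv2.imwrite("pics/w0.png",p["image"]); print(ray(p,320,240)[0], [proj(p,[x,244,62]) for x in (412,542)])
for o in lids(p): print(np.round(o,1))
E
```

```text
time_s: 1.8
tool_pos: [486.1, 238.5, 241.8]
orientation: [-0.768, 1.569, 0.764]
force: [0.6, -0.0, 0.2]
opening: 0.993
t 1.8 tcp [486.1 238.5 241.8] F [ 0.6 -0.   0.2] open 0.993
xdir [ 0.002  0.002 -1.   ] zdir ang 87.76
shift cm [9.18 0.95 0.5 ]
turn about tool x 0.012
[410.15559467 241.87403299 372.93663913] [array([323.14840421, 134.88456119]), array([328.14715536, 273.98798381])]
[476.5 253.  128.6  55.2  -3.1]
[463.   18.7 128.7  59.8  18.1]
```

View pics/w0.png

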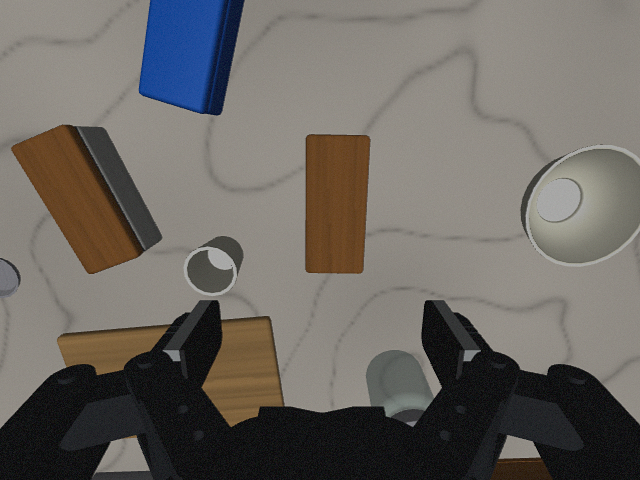

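The wrist view shows the left lid centred at about (335,204) with the jaws straddling column 322. The lid centre comes out at about (478,253), and all three cameras agree if the lid top is slightly low. Descending partway for a second look.

```bash
python3 -m crank '[[5,0.45,0.7,0.012,0,0,-1],[5,0.45,0.7,0,0,0,-1],[0,0,0,0,0,0,-1]]'
python3 - <<'E'
from h import *
go([478,253,24],-3)
p=read_camera("wrist")
for z in (50,62):
  for o in lids(p,z): print(z,np.round(o,1))
E
```

```text
time_s: 2.22
tool_pos: [478.4, 253.6, 140.6]
orientation: [-0.984, 1.566, 0.533]
force: [-0.5, 0.1, 1.0]
opening: 0.996
t 2.23 tcp [478.4 253.6 140.6] F [-0.5  0.1  1. ] open 0.996
xdir [ 0.004  0.002 -1.   ] zdir ang 86.95
shift cm [11.66  0.08 -0.09]
turn about tool x -0.001
50 [480.2 252.9 136.2  58.4  -3. ]
62 [476.  253.2 128.7  55.2  -3. ]
```

```bash
python3 -m crank '[[4,0.2,-0.05,0,0,0,-1],[4,0.05,0,0,0,0,-1],[3.6,0,0,0,0,0,-1],[0,0,0,0,0,0,-1],[0,0,0,0,0,0,1],[0,0,0,0,0,0,1],[0,0,0,0,0,0,1],[0,0,0,0,0,0,1]]' 80
python3 -c "
from h import *
go([476,253,24],-3)"
```

```text
time_s: 3.28
tool_pos: [490.9, 260.1, 45.1]
orientation: [-1.039, 1.533, 0.473]
force: [-0.2, -0.4, -1.9]
opening: 0.643
t 3.27 tcp [490.9 260.1  45.1] F [-0.2 -0.4 -1.9] open 0.643
xdir [ 0.033  0.017 -0.999] zdir ang 86.66
shift cm [ 2.05  1.51 -0.84]
turn about tool x -0.006
```

```bash
python3 - <<'E'
from h import *
s=observe(); print(s["q"].round(3),s["tau"].round(1),s["ft_torque"].round(2))
for n in ("wrist","side"):
    p=read_camera(n); cv2.imwrite(f"pics/{n}1.png",p["image"])
a=cv2.imread("pics/wrist1.png"); b=cv2.imread("pics/side1.png")[120:280,190:400]
cv2.imwrite("pics/c.png",np.hstack([cv2.resize(a,(400,300)),cv2.resize(b,(394,300))]))
E
```

```text
[ 0.488  0.227 -0.36   0.946 -0.001  0.546] [ -0.  -48.7  33.6  -0.4   0.   -0. ] [0.01 0.07 0.01]
```

View pics/c.png

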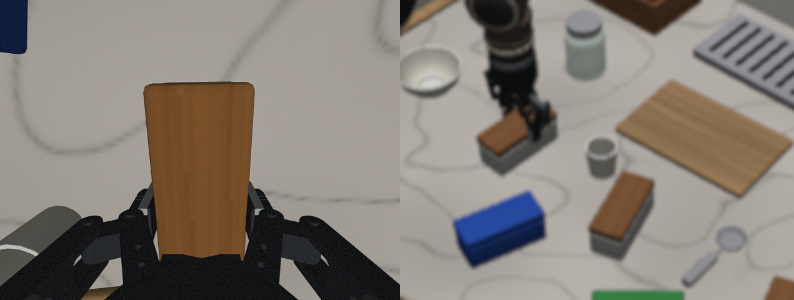

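The left tin is gripped, but about 15 mm off centre and high, because the fast rows lagged. I'll open, correct with slower rows and regrip.

```bash
cat >> h.py <<'E'
def lvl(ang=None):
    """turn vector (tool axes) making tool x point down and jaws lie at ang+90"""
    s=observe();R=Ro.from_euler("xyz",s["orientation"]).as_matrix()
    a=np.degrees(np.arctan2(R[1,2],R[0,2]))
    if ang is None: ang=a-90
    a=np.radians(a+((ang+90-a+90)%180-90)); x=np.array([0,0,-1.]);z=np.array([np.cos(a),np.sin(a),0])
    T=np.c_[x,np.cross(z,x),z]; print("lvl turn",Ro.from_matrix(R.T@T).as_rotvec().round(3))
E
python3 -m crank '[[0,0,0,0,0,0,-1],[0,0,0,0,0,0,-1],[0,0,0,0,0,0,-1],[0,0.7,-0.4,0,0.019,0.032,-1],[0,0.8,-0.4,0,0,0,-1],[0,0,0,0,0,0,-1]]'
python3 -c "
from h import *
go([476,253,24],-3);lvl(-3)
print(lids(read_camera('wrist'))[0])"
```

```text
time_s: 4.12
tool_pos: [474.6, 252.7, 44.4]
orientation: [2.309, 1.57, -2.462]
force: [0.3, 0.3, 0.3]
opening: 0.996
t 4.12 tcp [474.6 252.7  44.4] F [0.3 0.3 0.3] open 0.996
xdir [-0. -0. -1.] zdir ang 86.65
shift cm [ 2.04 -0.14  0.04]
turn about tool x -0.006
lvl turn [-0.006 -0.    -0.   ]
(462.5658721923828, 261.58056640625, 99.08069610595703, 54.494380950927734, -2.3859405517578125)
```

```bash
python3 -m crank '[[1,-0.14,0,-0.006,0,0,-1],[1,0,0,0,0,0,-1],[0,0,0,0,0,0,-1],[0,0,0,0,0,0,1],[0,0,0,0,0,0,1],[0,0,0,0,0,0,1],[0,0,0,0,0,0,1]]' 90
python3 -c "
from h import *
go([476,253,24],-3);lvl(-3);s=observe();print(s['ft_torque'])"
```

```text
time_s: 5.05
tool_pos: [476.9, 253.1, 23.3]
orientation: [-0.966, 1.569, 0.553]
force: [-0.3, -0.4, -2.6]
opening: 0.644
t 5.05 tcp [476.9 253.1  23.3] F [-0.3 -0.4 -2.6] open 0.644
xdir [ 0.001  0.001 -1.   ] zdir ang 87.02
shift cm [-0.07  0.09 -0.02]
turn about tool x 0.0
lvl turn [0.    0.001 0.001]
[-0.06178844  0.00075625 -0.03597665]
```

```bash
cat > st.py <<'E'
from h import *
s=observe();R=Ro.from_euler("xyz",s["orientation"]).as_matrix()
print("t",round(s["time_s"],2),"F tool",(R.T@s["force"]).round(2),"M tool",(R.T@s["ft_torque"]).round(3),"Mw",s["ft_torque"].round(3),"tcp",s["tool_pos"].round(1),"open",round(s["opening"],3))
E
python3 -m crank '[[-2.5,0,0,0,0,0,1],[-3,0,0,0,0,0,1],[-3,0,0,0,0,0,1],[-3,0,0,0,0,0,1],[0,0,0,0,0,0,1],[0,0,0,0,0,0,1],[0,0,0,0,0,0,1]]'; python3 st.py
python3 -m crank '[[0,3,0,0,0,0,1],[0,-5,0,0,0,0,1],[0,5,0,0,0,0,1],[0,-5,0,0,0,0,1],[0,5,0,0,0,0,1],[0,-5,0,0,0,0,1],[0,5,0,0,0,0,1]]' | head -2; python3 st.py
python3 -m crank '[[0,-5,0,0,0,0,1]]' | head -2; python3 st.py
python3 -m crank '[[0,5,0,0,0,0,1]]' | head -2; python3 st.py
python3 -m crank '[[0,-5,0,0,0,0,1]]' | head -2; python3 st.py
python3 -m crank '[[0,5,0,0,0,0,1]]' | head -2; python3 st.py
python3 -m crank '[[0,0,0,0,0,0,1],[0,0,0,0,0,0,1]]' | head -2; python3 st.py;python3 -c "
from h import *
go([476.9,253.1,140],-3);lvl(-3)"
```

```text
time_s: 5.92
tool_pos: [474.4, 251.5, 137.2]
orientation: [2.165, 1.564, -2.599]
force: [-0.6, 0.3, -1.1]
opening: 0.648
t 5.92 F tool [1.07 0.56 0.27] M tool [-0.044  0.023 -0.01 ] Mw [-0.024 -0.009  0.044] tcp [474.4 251.5 137.2] open 0.648
time_s: 6.8
tool_pos: [429.4, 246.2, 107.3]
t 6.8 F tool [0.87 2.39 0.47] M tool [-0.001 -0.02   0.107] Mw [ 0.026  0.106 -0.004] tcp [429.4 246.2 107.3] open 0.644
time_s: 6.92
tool_pos: [469.0, 240.5, 100.0]
t 6.92 F tool [-0.3  -2.58  2.56] M tool [ 0.035 -0.189 -0.279] Mw [ 0.173 -0.29  -0.038] tcp [469.  240.5 100. ] open 0.644
time_s: 7.05
tool_pos: [422.2, 243.0, 96.6]
t 7.05 F tool [ 1.    1.44 -0.52] M tool [-0.032 -0.11   0.075] Mw [0.116 0.07  0.02 ] tcp [422.2 243.   96.6] open 0.648
time_s: 7.18
tool_pos: [461.9, 237.4, 88.6]
t 7.17 F tool [ 0.6  -1.44  1.51] M tool [ 0.024 -0.178 -0.28 ] Mw [ 0.162 -0.29  -0.026] tcp [461.9 237.4  88.6] open 0.645
time_s: 7.3
tool_pos: [415.0, 239.9, 86.1]
t 7.3 F tool [0.23 1.9  1.17] M tool [-0.013 -0.11   0.041] Mw [ 0.113  0.035 -0.001] tcp [415.  239.9  86.1] open 0.644
time_s: 7.55
tool_pos: [411.0, 238.5, 82.5]
t 7.55 F tool [ 1.54 -0.46  0.2 ] M tool [ 0.026 -0.052 -0.137] Mw [ 0.043 -0.141 -0.023] tcp [411.  238.5  82.5] open 0.647
t 7.55 tcp [411.  238.5  82.5] F [ 0.3  0.1 -1.6] open 0.647
xdir [-0.113 -0.058 -0.992] zdir ang 87.29
shift cm [-6.53 -5.83  1.4 ]
turn about tool x 0.005
lvl turn [ 0.002 -0.064 -0.11 ]
```

```bash
python3 -m crank '[[-3.3,-2.9,0.7,0,-0.064,-0.11,1],[-3.2,-2.9,0.7,0,0,0,1],[0,0,0,0,0,0,1],[0,0,0,0,0,0.15,1],[0,0,0,0,0,0,1],[0,0,0,0,0,0,1],[0,0,0,0,0,0,1]]'|head -2; python3 st.py
python3 -m crank '[[0,0,0,0,0,-0.15,1],[0,0,0,0,0,-0.15,1],[0,0,0,0,0,0,1],[0,0,0,0,0,0,1],[0,0,0,0,0,0,1]]'|head -2; python3 st.py;python3 -c "
from h import *
go([476.9,253.1,100],-3);lvl(-3)"
```

```text
time_s: 8.43
tool_pos: [471.9, 250.2, 143.6]
t 8.43 F tool [ 1.81  0.27 -0.05] M tool [-0.071  0.03  -0.149] Mw [-0.027 -0.148  0.075] tcp [471.9 250.2 143.6] open 0.646
time_s: 9.05
tool_pos: [470.3, 250.3, 144.6]
t 9.05 F tool [1.35 0.7  0.34] M tool [0.018 0.004 0.208] Mw [ 0.009  0.208 -0.018] tcp [470.3 250.3 144.6] open 0.641
t 9.05 tcp [470.3 250.3 144.6] F [-0.5  0.4 -1.4] open 0.641
xdir [ 0.159 -0.005 -0.987] zdir ang 87.17
shift cm [4.51 0.08 0.3 ]
turn about tool x 0.003
lvl turn [0.003 0.003 0.16 ]
```

```bash
cat > avg.py <<'E'
from h import *
F=[];M=[]
for i in range(8):
    read_camera("wrist"); s=observe();R=Ro.from_euler("xyz",s["orientation"]).as_matrix(); F.append(s["force"]);M.append(R.T@s["ft_torque"])
print("avgF",np.mean(F,0).round(2),"avgMtool",np.mean(M,0).round(3),"sd",np.std(M,0).round(3),"xdir",R[:,0].round(3))
E
python3 avg.py
python3 -m crank '[[0,0,0,0,0,0.16,1],[0,0,0,0,0,0,1],[0,0,0,0,0,0.15,1],[0,0,0,0,0,0,1],[0,0,0,0,0,0,1],[0,0,0,0,0,0,1]]'|head -2; python3 avg.py;python3 -c "
from h import *
go([476.9,253.1,100],-3);lvl(-3)"
```

```text
avgF [-0.24  0.02 -2.04] avgMtool [-0.006 -0.009  0.213] sd [0.021 0.034 0.036] xdir [ 0.159 -0.006 -0.987]
time_s: 10.2
tool_pos: [467.3, 249.6, 142.4]
avgF [ 0.02  0.27 -1.39] avgMtool [-0.013  0.    -0.188] sd [0.018 0.033 0.032] xdir [-0.153  0.007 -0.988]
t 10.6 tcp [467.7 249.5 141.8] F [ 0.2 -0.1 -1.8] open 0.641
xdir [-0.153  0.007 -0.988] zdir ang 87.22
shift cm [ 3.99 -1.53  0.41]
turn about tool x 0.004
lvl turn [ 0.004 -0.    -0.154]
```

```bash
python3 -m crank '[[0,0,0,0.004,0,-0.154,1],[0,-0.7,0.4,0,0,0,1],[2,-0.4,0,0,0,0,1],[2,0,0,0,0,0,1],[0,0,0,0,0,0,1]]'; python3 -c "
from h import *
go([476.9,253.1,24],-3);lvl(-3)"
```

```text
time_s: 11.22
tool_pos: [480.1, 253.1, 99.8]
orientation: [3.092, 1.569, -1.673]
force: [0.1, -0.3, -1.8]
opening: 0.645
t 11.22 tcp [480.1 253.1  99.8] F [ 0.1 -0.3 -1.8] open 0.645
xdir [-0.    -0.001 -1.   ] zdir ang 86.97
shift cm [ 7.58  0.32 -0.01]
turn about tool x -0.001
lvl turn [-0.001 -0.001 -0.   ]
```

```bash
python3 -m crank '[[2.5,0.3,0,0,0,0,1],[2.5,0.1,0,0,0,0,1],[1.2,0.1,0,0,0,0,1],[0,0,0,0,0,0,1],[0,0,0,0,0,0,1]]'|head -2; python3 -c "
from h import *
go([476.9,253.1,23.5],-3);lvl(-3)"
```

```text
time_s: 11.85
tool_pos: [479.9, 255.4, 41.1]
t 11.85 tcp [479.9 255.4  41.1] F [ 0.9  0.1 -1.9] open 0.644
xdir [ 0.004  0.002 -1.   ] zdir ang 86.92
shift cm [ 1.76  0.29 -0.25]
turn about tool x -0.001
lvl turn [-0.001  0.002  0.004]
```

```bash
python3 -m crank '[[0.9,0.29,-0.2,0,0.002,0.004,1],[0.6,0,0,0,0,0,1],[0,0,0,0,0,0,1]]'|head -2; python3 -c "
from h import *
go([476.9,253.1,23.5],-3);lvl(-3)"
```

```text
time_s: 12.22
tool_pos: [477.6, 253.9, 26.7]
t 12.22 tcp [477.6 253.9  26.7] F [ 0.8  0.2 -0.9] open 0.65
xdir [ 0.002  0.001 -1.   ] zdir ang 86.92
shift cm [ 0.32  0.07 -0.08]
turn about tool x -0.001
lvl turn [-0.001  0.001  0.002]
```

```bash
python3 -m crank '[[0.3,0.07,-0.08,0,0.001,0.002,1],[0,0,0,0,0,0,1]]'; python3 -m crank '[[0,0,0,0,0,0,-1],[0,0,0,0,0,0,-1],[0,0,0,0,0,0,-1],[-2,0,0,0,0,0,-1],[-3,0,0,0,0,0,-1],[-4,0,0,0,0,0,-1],[-4,0,0,0,0,0,-1],[0,0,0,0,0,0,-1]]';  python3 -m crank '[[0,0,0,0,0,0.15,-1],[0,0,0,0,0,0,-1],[0,0,0,0,0,0,-1],[0,0,0,0,0,0,-1]]'|head -1; python3 avg.py; python3 -m crank '[[0,0,0,0,0,-0.15,-1],[0,0,0,0,0,-0.15,-1],[0,0,0,0,0,0,-1],[0,0,0,0,0,0,-1]]'|head -1; python3 avg.py
python3 -c "
from h import *
go([476.9,253.1,23.5],-3);lvl(-3)"
```

```text
time_s: 12.48
tool_pos: [476.8, 253.1, 23.6]
orientation: [1.272, 1.57, 2.789]
force: [0.3, 0.2, -1.6]
opening: 0.648
time_s: 13.48
tool_pos: [477.3, 253.3, 158.5]
orientation: [-0.772, 1.569, 0.745]
force: [-0.4, -1.1, 0.1]
opening: 1.001
time_s: 13.98
avgF [-0.24 -0.09  0.1 ] avgMtool [-0.    -0.005 -0.136] sd [0.033 0.027 0.026] xdir [-0.152  0.008 -0.988]
time_s: 14.88
avgF [ 0.08  0.13 -0.  ] avgMtool [-0.006  0.005  0.118] sd [0.035 0.027 0.05 ] xdir [ 0.151 -0.01  -0.989]
t 15.28 tcp [476.4 252.6 154.5] F [-0.3  0.4 -0.9] open 0.998
xdir [ 0.151 -0.01  -0.989] zdir ang 86.87
shift cm [12.95  1.93  0.07]
turn about tool x -0.002
lvl turn [-0.002 -0.002  0.152]
```

Left tin: total weight about 1.75 N. A tin holding the ball would weigh at least 3.0 N, and the tilt moments fit an empty tin. So left is empty, and it is back in place. On to the middle.

```bash
python3 -m crank '[[0,0,-3,0,0,0.152,-1],[0,0.3,-5,0,0,0,-1],[0,0.3,-5,0,0,0,-1],[0,0,-5,0,0,0,-1],[0,0,-4.5,0,0,0,-1],[0,0,0,-0.18,0,0,-1],[0,0,0,-0.18,0,0,-1],[0,0,0,0,0,0,-1]]' |head -2
python3 -c "
from h import *
p=read_camera('wrist')
for o in lids(p): print(np.round(o,1))
go([463,18,24],18.1);lvl(18.1)"
```

```text
time_s: 16.27
tool_pos: [459.7, 21.1, 152.7]
[456.9 250.1  86.9  59.8  -2.9]
[462.8  14.4 129.1  55.4  18.1]
t 16.32 tcp [459.7  21.2 152.6] F [ 0.7  0.5 -1.8] open 0.998
xdir [-0.01  -0.002 -1.   ] zdir ang 107.89
shift cm [12.86 -0.34 -0.43]
turn about tool x -0.004
lvl turn [-0.004  0.001 -0.01 ]
```

```bash
python3 -m crank '[[0,-0.1,-0.75,-0.004,0,-0.01,-1],[3,0,0,0,0,0,-1],[3,0,0,0,0,0,-1],[2.5,0,0,0,0,0,-1],[0,0,0,0,0,0,-1],[0,0,0,0,0,0,-1]]' |head -2
python3 -c "
from h import *
go([462.8,14.4,24],18.1);lvl(18.1)"
```

```text
time_s: 17.08
tool_pos: [465.5, 13.9, 67.1]
t 17.07 tcp [465.5  13.9  67.1] F [-0.2  0.9  0.1] open 0.995
xdir [ 0.005  0.002 -1.   ] zdir ang 107.65
shift cm [4.31 0.26 0.13]
turn about tool x -0.008
lvl turn [-0.008  0.     0.005]
```

```bash
python3 -m crank '[[2,0.26,0.13,-0.008,0,0.005,-1],[1.6,0.1,0,0,0,0,-1],[0,0,0,0,0,0,-1]]' |head -2
python3 -c "
from h import *
go([462.8,14.4,24],18.1);lvl(18.1)"
```

```text
time_s: 17.45
tool_pos: [464.4, 14.1, 33.4]
t 17.45 tcp [464.4  14.1  33.4] F [-1.  -1.   0.2] open 0.998
xdir [ 0.006  0.    -1.   ] zdir ang 108.06
shift cm [0.94 0.14 0.08]
turn about tool x -0.001
lvl turn [-0.001 -0.002  0.006]
```

```bash
python3 -m crank '[[0.95,0.14,0.05,0,-0.002,0.006,-1],[0,0,0,0,0,0,-1],[0,0,0,0,0,0,1],[0,0,0,0,0,0,1],[0,0,0,0,0,0,1],[0,0,0,0,0,0,1]]' 90
python3 -c "
from h import *
go([462.8,14.4,24],18.1);lvl(18.1)"
python3 -m crank '[[-2.5,0,0,0,0,0,1],[-3,0,0,0,0,0,1],[-3,0,0,0,0,0,1],[-4,0,0,0,0,0,1],[0,0,0,0,0,0,1],[0,0,0,0,0,0,1]]'|head -2; python3 avg.py;python3 st.py
python3 -c "
from h import *
lvl(18.1)"
```

```text
time_s: 18.2
tool_pos: [464.3, 14.1, 25.2]
orientation: [-1.779, 1.569, 0.106]
force: [0.1, 0.5, -2.4]
opening: 0.647
t 18.2 tcp [464.3  14.1  25.2] F [ 0.1  0.5 -2.4] open 0.647
xdir [ 0.002  0.    -1.   ] zdir ang 108.03
shift cm [0.12 0.13 0.08]
turn about tool x -0.001
lvl turn [-0.001 -0.     0.002]
time_s: 18.95
tool_pos: [461.1, 14.0, 150.2]
avgF [-0.06  0.11 -2.81] avgMtool [-0.011  0.037 -0.005] sd [0.027 0.023 0.033] xdir [-0.005  0.    -1.   ]
t 19.35 F tool [ 3.1  -0.73  0.66] M tool [0.    0.039 0.065] Mw [-0.057  0.05  -0.   ] tcp [461.5  14.  150.7] open 0.646
lvl turn [-0.001  0.002 -0.005]
```

```bash
python3 -m crank '[[0,3,0,0,0,0,1],[-0.4,-5,0,0,0,-0.01,1],[-0.4,5,0,0,0,-0.01,1],[-0.4,-5,0,0,0,-0.01,1],[-0.4,5,0,0,0,-0.01,1],[-0.4,-5,0,0,0,-0.01,1],[-0.4,5,0,0,0,-0.01,1]]' | head -2; python3 st.py
python3 -m crank '[[-0.4,-5,0,0,0,-0.01,1]]' | head -1; python3 st.py
python3 -m crank '[[-0.4,5,0,0,0,-0.01,1]]' | head -1; python3 st.py
python3 -m crank '[[-0.4,-5,0,0,0,-0.01,1]]' | head -1; python3 st.py
python3 -m crank '[[-0.4,5,0,0,0,-0.01,1]]' | head -1; python3 st.py
python3 -m crank '[[0,0,0,0,0,0,1],[0,0,0,0,0,0,1]]' | head -1; python3 st.py;python3 -c "
from h import *
go([464,14,150],18.06);lvl(18.06)"
```

```text
time_s: 20.23
tool_pos: [419.3, 3.4, 149.6]
t 20.23 F tool [ 1.26  2.05 -0.01] M tool [-0.034  0.075  0.275] Mw [-0.156  0.238  0.04 ] tcp [419.3   3.4 149.6] open 0.644
time_s: 20.35
t 20.35 F tool [ 0.97 -2.13 -0.85] M tool [-0.031  0.111 -0.198] Mw [-0.044 -0.223  0.027] tcp [455.6  17.5 150.5] open 0.643
time_s: 20.48
t 20.48 F tool [ 1.86  1.88 -1.33] M tool [0.018 0.114 0.226] Mw [-0.179  0.18  -0.012] tcp [412.1   2.6 147.8] open 0.646
time_s: 20.6
t 20.6 F tool [ 2.05 -2.22 -1.19] M tool [-0.021  0.116 -0.209] Mw [-0.046 -0.235  0.016] tcp [448.5  16.8 148.8] open 0.643
time_s: 20.72
t 20.73 F tool [1.57 2.59 0.06] M tool [0.007 0.065 0.233] Mw [-0.134  0.202  0.001] tcp [404.9   1.9 146.3] open 0.645
time_s: 20.98
t 20.98 F tool [2.87 0.09 0.23] M tool [ 0.045 -0.001 -0.013] Mw [ 0.004 -0.011 -0.045] tcp [401.6   1.4 144.3] open 0.646
t 20.98 tcp [401.6   1.4 144.3] F [-0.2  0.3 -2.9] open 0.646
xdir [-0.023  0.028 -0.999] zdir ang 107.86
shift cm [-0.67 -6.31 -0.69]
turn about tool x -0.003
lvl turn [-0.003  0.034 -0.013]
```

```bash
python3 -m crank '[[-0.3,-3.2,-0.7,0,0.034,-0.013,1],[-0.3,-3.2,0,0,0,0,1],[0,0,0,0,0,0.15,1],[0,0,0,0,0,0,1],[0,0,0,0,0,0,1],[0,0,0,0,0,0,1],[0,0,0,0,0,0,1]]'|head -1; python3 avg.py
python3 -m crank '[[0,0,0,0,0,-0.15,1],[0,0,0,0,0,-0.15,1],[0,0,0,0,0,0,1],[0,0,0,0,0,0,1],[0,0,0,0,0,0,1]]'|head -1; python3 avg.py;python3 -c "
from h import *
go([464.3,14.1,80],18.06);lvl(18.06)"
```

```text
time_s: 21.85
avgF [-0.01  0.29 -3.27] avgMtool [ 0.004  0.005 -0.12 ] sd [0.027 0.054 0.279] xdir [-0.131 -0.046 -0.99 ]
time_s: 22.88
avgF [ 0.57  0.2  -2.27] avgMtool [-0.009  0.017  0.246] sd [0.03  0.036 0.134] xdir [ 0.152  0.046 -0.987]
t 23.27 tcp [468.5  15.2 151.5] F [ 0.9 -0.9 -2.4] open 0.647
xdir [ 0.152  0.046 -0.987] zdir ang 107.89
shift cm [6.99 1.56 0.04]
turn about tool x -0.003
lvl turn [-0.003 -0.003  0.159]
```

Mz is noisy here (sd 0.28 against 0.03 for the left tin), so I'll look at the individual samples after tilting.

```bash
cat > tr.py <<'E'
from h import *
L=[]
for i in range(14):
    read_camera("wrist"); s=observe();R=Ro.from_euler("xyz",s["orientation"]).as_matrix(); L.append(list(s["force"])+list(R.T@s["ft_torque"]))
L=np.array(L);print("Mz",L[:,5].round(2),"Fz",L[:,2].round(1),"Fx",L[:,0].round(1),"mean",L.mean(0).round(3),R[:,0].round(3))
E
python3 tr.py
python3 -m crank '[[0,0,0,0,0,0.15,1],[0,0,0,0,0,0.15,1]]'|head -1; python3 tr.py
```

```text
Mz [0.22 0.31 0.62 0.12 0.45 0.53 0.01 0.6  0.3  0.15 0.63 0.1  0.42 0.46] Fz [-2.9 -3.8 -3.  -2.9 -3.5 -3.1 -3.2 -3.4 -1.9 -3.4 -2.1 -2.8 -4.2 -3.3] Fx [ 1.5  0.1 -0.5  0.1  0.4 -1.   1.3 -0.2 -0.8  0.8 -0.1 -0.   0.  -1.2] mean [ 3.300e-02  6.000e-02 -3.106e+00  1.000e-03  1.000e-02  3.510e-01] [ 0.152  0.046 -0.987]
time_s: 24.22
Mz [-0.76 -0.04 -0.22 -0.32  0.17 -0.3  -0.07  0.15 -0.29 -0.11  0.08 -0.42
  0.04 -0.07] Fz [-1.6 -3.9 -2.7 -3.5 -2.1 -2.2 -3.3 -2.4 -3.6 -4.4 -2.6 -1.8 -4.3 -2.2] Fx [ 6.4  0.4  0.4  0.6 -1.6 -0.4  0.3 -0.8  0.6  0.3 -0.8 -0.2 -0.3 -0.5] mean [ 0.312 -0.048 -2.902  0.007  0.007 -0.154] [-0.133 -0.047 -0.99 ]
```

```bash
python3 -m crank '[[0,0,0,0,0,-0.14,1],[0,0,0,0,0,0,1],[0,0,0,0,0,0,1]]'|head -1; python3 tr.py;python3 -c "
from h import *
go([464.3,14.1,80],18.06);lvl(18.06)"
```

```text
time_s: 25.3
Mz [ 0.23 -0.    0.23 -0.02  0.29 -0.1   0.35 -0.18  0.34 -0.2   0.47 -0.21
  0.4  -0.23] Fz [-3.6 -4.2 -2.2 -3.1 -2.9 -3.4 -2.8 -3.4 -2.4 -3.1 -3.9 -2.4 -3.6 -2.3] Fx [-0.8  0.7 -0.4  0.8  0.1  0.4 -1.   0.6 -1.4  0.5 -1.2  0.6 -1.3  0.6] mean [-0.119  0.083 -3.096 -0.004 -0.017  0.098] [-0.    -0.003 -1.   ]
t 26.0 tcp [465.1  14.4 151.2] F [ 0.6 -0.4 -2.3] open 0.649
xdir [-0.    -0.003 -1.   ] zdir ang 107.81
shift cm [7.12 0.07 0.02]
turn about tool x -0.004
lvl turn [-0.004 -0.003 -0.001]
```

```bash
python3 -m crank '[[2.5,0,0,0,0,0,1],[2.5,0.1,0,0,0,0,1],[2.5,0.1,0,0,0,0,1],[1.2,0.1,0,0,0,0,1],[0,0,0,0,0,0,1],[0,0,0,0,0,0,1]]'|head -1; python3 -c "
from h import *
go([464.3,14.1,25],18.06);lvl(18.06)"
```

```text
time_s: 26.75
t 26.75 tcp [463.7  13.2  64. ] F [-0.1  0.4 -4.3] open 0.643
xdir [ 0.004 -0.003 -1.   ] zdir ang 107.81
shift cm [ 3.9  -0.07  0.08]
turn about tool x -0.004
lvl turn [-0.004 -0.004  0.003]
```

```bash
python3 -m crank '[[1.8,0,0.08,-0.004,-0.004,0.003,1],[1.6,0.1,0,0,0,0,1],[0,0,0,0,0,0,1]]'|head -1; python3 -c "
from h import *
go([464.3,14.1,25],18.06);lvl(18.06)"
```

```text
time_s: 27.12
t 27.12 tcp [466.4  13.8  30.9] F [ 2.5 -0.4 -0.5] open 0.649
xdir [ 0.008  0.    -1.   ] zdir ang 108.08
shift cm [0.59 0.19 0.1 ]
turn about tool x 0.0
lvl turn [ 0.    -0.002  0.007]
```

```bash
python3 -m crank '[[0.4,0.19,0.1,0,-0.002,0.007,1],[0.2,0.05,0,0,0,0,1],[0,0,0,0,0,0,1]]'|head -1; python3 -c "
from h import *
go([464.3,14.1,25],18.06);lvl(18.06)
p=read_camera('side');cv2.imwrite('pics/side2.png',cv2.resize(p['image'][180:270,260:380],(600,450),interpolation=3))"
```

```text
time_s: 27.5
t 27.5 tcp [470.9  14.1  30.6] F [ 1.9  0.2 -3.7] open 0.646
xdir [ 0.015  0.    -1.   ] zdir ang 108.1
shift cm [0.55 0.64 0.21]
turn about tool x 0.001
lvl turn [ 0.001 -0.005  0.015]
```

View pics/side2.png

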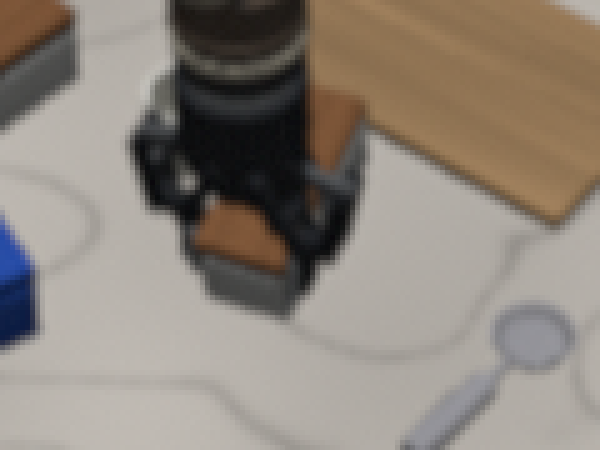

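```bash
python3 -m crank '[[0,0.6,0.2,0,-0.005,0.015,1],[0,0,0,0,0,0,1],[0,0,0,0,0,0,1]]'|head -1; python3 -c "
from h import *
go([464.3,14.1,25],18.06);lvl(18.06);print(observe()['ft_torque'])
p=read_camera('wrist');print(lids(p))
print(lids(p,68))"
```

```text
time_s: 27.92
t 27.93 tcp [464.2  14.1  30.1] F [ 2.4 -0.3  2.2] open 0.639
xdir [-0.002  0.    -1.   ] zdir ang 108.1
shift cm [ 0.51 -0.01 -0.01]
turn about tool x 0.001
lvl turn [ 0.001  0.001 -0.002]
[ 0.11711294 -0.83781782 -0.05454016]
[]
[]
```

The tin has pitched slightly in the grip, with its far end low and touching. I'll soften the grip so it can settle flat as I lower it.

```bash
python3 -m crank '[[0,0,0,0,0,0,1],[0.3,0,0,0,0,0,1],[0.3,0,0,0,0,0,1],[0,0,0,0,0,0,1]]' 20|head -1; python3 -c "
from h import *
go([464.3,14.1,25],18.06);lvl(18.06);print(observe()['ft_torque'])"
```

```text
time_s: 28.48
t 28.48 tcp [468.3  14.7  29.3] F [ 1.4 -0.  -4.1] open 0.639
xdir [ 0.008  0.001 -1.   ] zdir ang 108.12
shift cm [0.42 0.41 0.07]
turn about tool x 0.001
lvl turn [ 0.001 -0.001  0.008]
[-0.01236811 -0.13595688  0.0177338 ]
```

```bash
python3 -m crank '[[0.2,0.4,0.07,0,-0.001,0.008,1],[0,0,0,0,0,0,1]]'; python3 st.py; python3 -m crank '[[0,0,0,0,0,0,-1],[0,0,0,0,0,0,-1],[0,0,0,0,0,0,-1],[-2,0,0,0,0,0,-1],[-3,0,0,0,0,0,-1],[-4,0,0,0,0,0,-1],[-4,0,0,0,0,0,-1],[0,0,0,0,0,0,-1]]';python3 -c "
from h import *
for n in ('wrist','scene'):
  p=read_camera(n);print([np.round(o,1) for o in lids(p)]);cv2.imwrite(f'pics/{n}3.png',p['image'])
a=cv2.imread('pics/wrist3.png'); b=p['image'][160:340,180:420]
cv2.imwrite('pics/d.png',np.hstack([cv2.resize(a,(400,300)),cv2.resize(b,(400,300))]))"
```

```text
time_s: 28.72
tool_pos: [467.4, 14.5, 29.1]
orientation: [-1.736, 1.564, 0.151]
force: [-0.9, 0.0, -0.0]
opening: 0.646
t 28.73 F tool [0.04 0.86 0.32] M tool [-0.096 -0.097  0.261] Mw [0.011 0.278 0.096] tcp [467.4  14.5  29.1] open 0.646
time_s: 29.72
tool_pos: [462.7, 14.1, 158.8]
orientation: [1.21, 1.566, 3.097]
force: [-0.5, -0.2, -0.1]
opening: 1.0
[array([459.8, 250. ,  92.7,  59. ,  -2.1]), array([515.7,  31.2, 131.4,  55.6,  18. ])]
[array([485.7, 246.6, 127.7,  54.8,  -2.9]), array([524.1,  26.9, 127. ,  56. ,  18.4]), array([ 456.1, -296.2,  127.8,   54.4,   18.4])]
```

View pics/d.png

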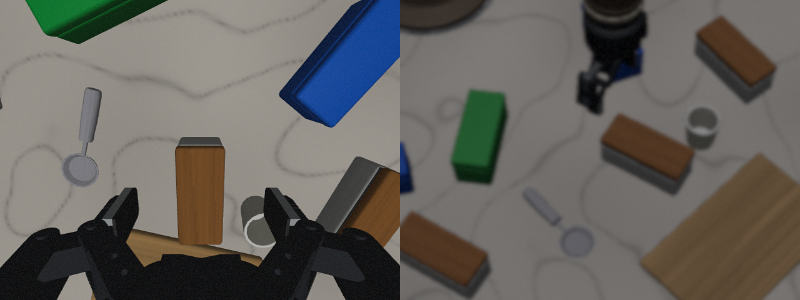

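The middle lid (wrist px about (320,315)) is now at (516,31), so the tin slid about 54 mm along its own x in the grip. I'll regrip it at its centre with 120 N, recheck it briefly, and carry it back to (463,14).

```bash
python3 -c "
from h import *
go([515.7,31.2,60],18.06);lvl(18.06)"
```

```text
t 29.82 tcp [461.   14.  155.7] F [-0.6  1.  -0.8] open 1.001
xdir [-0.01  0.   -1.  ] zdir ang 108.11
shift cm [ 9.51 -5.82 -0.1 ]
turn about tool x 0.001
lvl turn [ 0.001  0.003 -0.009]
```

```bash
python3 -m crank '[[0,-2.9,0,0,0.003,-0.009,-1],[0,-2.9,0,0,0,0,-1],[2.5,0,0,0,0,0,-1],[2.5,0,0,0,0,0,-1],[2.5,0.1,0,0,0,0,-1],[1.5,0.1,0,0,0,0,-1],[0,0,0,0,0,0,-1]]'|head -1;python3 -c "
from h import *
go([515.7,31.2,24],18.06);lvl(18.06)"
```

```text
time_s: 30.7
t 30.7 tcp [508.2  31.5  51.4] F [ 0.1 -0.6 -0.1] open 1.003
xdir [-0.018 -0.001 -1.   ] zdir ang 108.1
shift cm [ 2.72 -0.75 -0.27]
turn about tool x 0.001
lvl turn [ 0.001  0.004 -0.018]
```

```bash
python3 -m crank '[[1,-0.7,-0.27,0,0.004,-0.018,-1],[1.5,0,0,0,0,0,-1],[0,0,0,0,0,0,-1]]'|head -1;python3 -c "
from h import *
go([515.7,31.2,24],18.06);lvl(18.06)"
```

```text
time_s: 31.08
t 31.07 tcp [516.1  31.1  26.4] F [-0.1  0.4  0.8] open 0.997
xdir [ 0.002  0.001 -1.   ] zdir ang 108.1
shift cm [0.24 0.03 0.02]
turn about tool x 0.001
lvl turn [0.001 0.    0.002]
```

```bash
python3 -m crank '[[0,0,0,0,0,0,1],[0,0,0,0,0,0,1],[0,0,0,0,0,0,1],[0,0,0,0,0,0,1],[0,0,0,0,0,0,1]]' 120; python3 -m crank '[[-2.5,0,0,0,0,0,1],[-3,0,0,0,0,0,1],[-2,1.8,0,0,0,0,1],[0,1.8,0,0,0,0,1],[0,1.8,0,0,0,0,1],[0,0,0,0,0,0,1],[0,0,0,0,0,0,1]]'|head -1;python3 tr.py;python3 -c "
from h import *
go([462.8,14.4,26],18.06);lvl(18.06)"
```

```text
time_s: 31.7
tool_pos: [516.4, 31.1, 27.7]
orientation: [-1.613, 1.568, 0.273]
force: [-0.1, -0.1, -2.4]
opening: 0.642
time_s: 32.58
Mz [-0.01 -0.1  -0.07 -0.09  0.01 -0.05 -0.07 -0.03 -0.04 -0.01  0.03 -0.08
 -0.05 -0.04] Fz [-2.6 -3.1 -3.5 -3.5 -3.2 -3.2 -3.8 -2.9 -2.1 -2.1 -3.3 -2.7 -3.3 -2.1] Fx [-1.1  0.4 -0.5  1.2 -0.7  1.5  0.3 -0.1  0.   0.   0.3 -0.5  0.3 -0.1] mean [ 6.800e-02 -4.700e-02 -2.955e+00  1.600e-02  2.000e-03 -4.400e-02] [-0.004  0.    -1.   ]
t 33.27 tcp [460.1  13.5 101.1] F [-0.1 -1.  -2.1] open 0.643
xdir [-0.004  0.    -1.   ] zdir ang 108.11
shift cm [ 7.51 -0.31 -0.01]
turn about tool x 0.001
lvl turn [ 0.001  0.002 -0.004]
```

```bash
python3 -m crank '[[0,0,0,0,0,-0.15,1],[0,0,0,0,0,0,1],[0,0,0,0,0,0,1],[0,0,0,0,0,0,1],[0,0,0,0,0,0,1]]'|head -1; python3 avg.py; python3 -m crank '[[0,0,0,0,0,0.15,1],[0,0,0,0,0,0.15,1],[0,0,0,0,0,0,1],[0,0,0,0,0,0,1],[0,0,0,0,0,0,1]]'|head -1; python3 tr.py
python3 -m crank '[[0,0,0,0,0,-0.15,1],[0,0,0,0,0,0,1],[0,0,0,0,0,0,1],[0,0,0,0,0,0,1]]'|head -1; python3 avg.py;python3 -c "
from h import *
go([462.8,14.4,26],18.06);lvl(18.06)"
```

```text
time_s: 33.9
avgF [ 0.09 -0.07 -2.89] avgMtool [-0.007 -0.003  0.162] sd [0.03  0.031 0.053] xdir [ 0.136  0.047 -0.99 ]
time_s: 34.92
Mz [ 0.03 -0.16 -0.18 -0.15 -0.2  -0.15 -0.17 -0.18 -0.13 -0.2  -0.21 -0.13
 -0.2  -0.15] Fz [-2.2 -3.1 -3.7 -3.2 -3.4 -3.7 -3.5 -3.4 -4.5 -2.6 -3.2 -2.3 -2.8 -2.8] Fx [-2.  -0.1 -0.  -0.2  0.7 -0.2  0.1  0.6  1.3 -0.2  0.7 -0.   0.1 -0.6] mean [ 9.000e-03 -1.170e-01 -3.173e+00 -2.000e-03 -1.000e-03 -1.570e-01] [-0.154 -0.048 -0.987]
time_s: 36.12
avgF [-0.13 -0.27 -3.24] avgMtool [-0.004  0.012  0.011] sd [0.023 0.026 0.026] xdir [-0.015 -0.002 -1.   ]
t 36.52 tcp [459.3  13.4  98.5] F [-0.1  0.  -3.4] open 0.64
xdir [-0.015 -0.002 -1.   ] zdir ang 108.09
shift cm [ 7.24 -0.48 -0.04]
turn about tool x 0.001
lvl turn [ 0.001  0.003 -0.015]
```

```bash
python3 -m crank '[[2.5,-0.45,0,0,0.003,-0.015,1],[2.5,0.1,0,0,0,0,1],[1,0.1,0,0,0,0,1],[0,0,0,0,0,0,1]]'|head -1; python3 -c "
from h import *
go([462.8,14.4,27.5],18.06);lvl(18.06)"
```

```text
time_s: 37.02
t 37.02 tcp [462.1  14.2  37.9] F [ 0.  -0.5 -2.9] open 0.643
xdir [ 0.002  0.    -1.   ] zdir ang 108.09
shift cm [ 1.04 -0.07  0.  ]
turn about tool x 0.001
lvl turn [ 0.001 -0.     0.002]
```

```bash
python3 -m crank '[[0.9,0,0,0,0,0.002,1],[0.15,0,0,0,0,0,1],[0,0,0,0,0,0,1]]'; python3 -m crank '[[0,0,0,0,0,0,-1],[0,0,0,0,0,0,-1],[0,0,0,0,0,0,-1],[-2,0,0,0,0,0,-1],[-3,0,0,0,0,0,-1],[-4,0,0,0,0,0,-1],[-4,0,0,0,0,0,-1]]'|head -2;python3 -c "
from h import *
print([np.round(o,1) for o in lids(read_camera('wrist'))])
go([449,-289,150],18.4);lvl(18.4)"
```

```text
time_s: 37.4
tool_pos: [463.5, 14.2, 28.5]
orientation: [-2.099, 1.568, -0.212]
force: [0.3, -0.4, -3.5]
opening: 0.643
time_s: 38.28
tool_pos: [462.4, 14.2, 161.3]
[array([459.7, 250. ,  93.3,  59. ,  -1.6]), array([463.5,  15. , 129.1,  55.4,  18.2])]
t 38.33 tcp [464.7  14.3 166.7] F [ 1.  -0.2  3.5] open 0.999
xdir [ 0.008 -0.    -1.   ] zdir ang 108.09
shift cm [  1.67  10.92 -28.34]
turn about tool x -0.005
lvl turn [-0.005 -0.003  0.008]
```

The middle tin is back within 1 mm. On to the right tin.

```bash
python3 -m crank '[[0.3,1.8,-4.7,0,-0.003,0.008,-1],[0.3,1.8,-4.8,0,0,0,-1],[0.3,1.8,-4.8,0,0,0,-1],[0.3,1.8,-4.8,0,0,0,-1],[0.3,1.8,-4.8,0,0,0,-1],[0,1.8,-4.4,0,0,0,-1],[0,0,0,0,0,0,-1]]'|head -2;python3 -c "
from h import *
print([np.round(o,1) for o in lids(read_camera('wrist'))])
go([449,-289,60],18.4);lvl(18.4)"
```

```text
time_s: 39.2
tool_pos: [453.5, -297.3, 154.7]
[array([ 448.8, -293.8,  129. ,   55.3,   18.4])]
t 39.25 tcp [ 453.5 -295.9  154.6] F [0.2 0.1 0.7] open 0.998
xdir [ 0.01  -0.001 -1.   ] zdir ang 108.42
shift cm [9.46 0.3  0.83]
turn about tool x 0.0
lvl turn [ 0.    -0.004  0.009]
```

```bash
python3 -m crank '[[0,0.38,0.35,0,-0.004,0.009,-1],[3,0,0,0,0,0,-1],[3,0.1,0,0,0,0,-1],[3,0.1,0,0,0,0,-1],[1,0.1,0,0,0,0,-1],[0,0,0,0,0,0,-1]]'|head -1;python3 -c "
from h import *
go([448.8,-293.8,25],18.4);lvl(18.4)"
```

```text
time_s: 40.0
t 40.0 tcp [ 446.6 -287.4   54.4] F [ 0.7 -0.1  1.3] open 0.999
xdir [ 0. -0. -1.] zdir ang 108.97
shift cm [ 2.94 -0.   -0.67]
turn about tool x 0.01
lvl turn [ 0.01 -0.    0.  ]
```

```bash
python3 -m crank '[[1,0,-0.67,0.01,0,0,-1],[1.8,0.05,0,0,0,0,-1],[0,0,0,0,0,0,-1]]'|head -1;python3 -c "
from h import *
go([448.8,-293.8,25],18.4);lvl(18.4)"
```

```text
time_s: 40.38
t 40.38 tcp [ 450.8 -295.4   28.4] F [ 0.3 -0.  -0.2] open 0.998
xdir [ 0.005 -0.003 -1.   ] zdir ang 108.38
shift cm [0.34 0.14 0.22]
turn about tool x -0.0
lvl turn [-0.    -0.005  0.003]
```

```bash
python3 -m crank '[[0.2,0.14,0.15,0,-0.005,0.003,-1],[0,0,0,0,0,0,1],[0,0,0,0,0,0,1],[0,0,0,0,0,0,1],[0,0,0,0,0,0,1]]' 120; python3 -m crank '[[-2.5,0,0,0,0,0,1],[-3,0,0,0,0,0,1],[-3,0,0,0,0,0,1],[-4,0,0,0,0,0,1],[0,0,0,0,0,0,1],[0,0,0,0,0,0,1]]'|head -1;python3 avg.py;python3 -c "
from h import *
go([449.5,-294,130],18.4);lvl(18.4)"
```

```text
time_s: 41.0
tool_pos: [450.3, -295.5, 28.9]
orientation: [-2.274, 1.567, -0.383]
force: [-0.2, 0.3, -3.7]
opening: 0.641
time_s: 41.75
avgF [ 0.43 -0.12 -2.57] avgMtool [-0.001  0.007  0.004] sd [0.029 0.021 0.03 ] xdir [-0.003  0.003 -1.   ]
t 42.15 tcp [ 447.9 -294.   153.9] F [ 0.6  0.4 -2.2] open 0.641
xdir [-0.003  0.003 -1.   ] zdir ang 108.36
shift cm [ 2.39 -0.16 -0.06]
turn about tool x -0.001
lvl turn [-0.001  0.004 -0.002]
```

```bash
python3 -m crank '[[0,3,0,0,0,0,1],[-0.4,-5,0,0,0,-0.01,1],[-0.4,5,0,0,0,-0.01,1],[-0.4,-5,0,0,0,-0.01,1],[-0.4,5,0,0,0,-0.01,1],[-0.4,-5,0,0,0,-0.01,1],[-0.4,5,0,0,0,-0.01,1],[-0.4,-5,0,0,0,-0.01,1]]' | head -1; python3 tr.py
python3 -c "
from h import *
go([449.5,-294,130],18.4);lvl(18.4)"
```

```text
time_s: 43.15
Mz [-0.64  0.14  0.13  0.13  0.11  0.07  0.1   0.1   0.13  0.04  0.09  0.09
  0.06  0.16] Fz [-1.2 -2.7 -1.4 -3.1 -2.  -2.4 -3.  -2.4 -2.9 -3.2 -2.9 -2.9 -2.1 -2.7] Fx [ 9.2  0.2  0.1  0.2 -0.  -0.6 -0.6  0.1  0.1 -0.5  0.4  0.5 -0.5 -0.2] mean [ 0.593 -0.255 -2.508 -0.005  0.039  0.051] [ 0.05   0.034 -0.998]
t 43.85 tcp [ 464.9 -285.8  174.4] F [-0.2 -0.  -2.7] open 0.645
xdir [ 0.05   0.034 -0.998] zdir ang 108.64
shift cm [ 4.32  1.97 -0.35]
turn about tool x 0.004
lvl turn [0.004 0.016 0.058]
```

```bash
python3 -m crank '[[0,0,0,0,0.016,-0.09,1],[0,0,0,0,0,0,1],[0,0,0,0,0,0,1],[0,0,0,0,0,0,1]]'|head -1; python3 avg.py; python3 -m crank '[[0,0,0,0,0,0.15,1],[0,0,0,0,0,0.15,1],[0,0,0,0,0,0,1],[0,0,0,0,0,0,1],[0,0,0,0,0,0,1]]'|head -1; python3 avg.py
python3 -c "
from h import *
go([450.3,-295.5,100],18.4);lvl(18.4)"
```

```text
time_s: 44.35
avgF [ 0.11 -0.19 -2.93] avgMtool [-0.003  0.004  0.212] sd [0.026 0.025 0.027] xdir [ 0.14   0.047 -0.989]
time_s: 45.38
avgF [-0.04 -0.01 -2.75] avgMtool [ 0.002  0.001 -0.226] sd [0.024 0.03  0.037] xdir [-0.148 -0.05  -0.988]
t 45.77 tcp [ 464.5 -286.4  174.6] F [-0.2 -0.1 -2.4] open 0.645
xdir [-0.148 -0.05  -0.988] zdir ang 108.46
shift cm [ 7.62  0.45 -0.41]
turn about tool x 0.001
lvl turn [ 0.001 -0.001 -0.157]
```

The right tin is quiet and weighs about 2.7 N, under the 3.04 N minimum for a tin with the ball. Its moment swing also fits an empty tin (lever about 0.22 m, like the left). The middle tin weighs about 3.0 N, and its swing is 0.135 Nm short of the empty-tin value. That matches a ball rolling to the low end each time, so the middle is the one that rattles. Setting the right tin back.

```bash
python3 -m crank '[[0,0,0,0,0,-0.157,1],[0,-1.8,-0.3,0,0,0,1],[3,0,0,0,0,0,1],[3,0,0,0,0,0,1],[3,0,0,0,0,0,1],[2,0,0,0,0,0,1],[0,0,0,0,0,0,1]]'|head -1;python3 -c "
from h import *
go([450.3,-295.5,29],18.4);lvl(18.4)"
```

```text
time_s: 46.65
t 46.65 tcp [ 486.7 -283.2   61.4] F [ 0.3 -0.1 -3.1] open 0.643
xdir [ 0.002 -0.001 -1.   ] zdir ang 108.55
shift cm [ 3.24  3.85 -0.  ]
turn about tool x 0.003
lvl turn [ 0.003 -0.002  0.001]
```

```bash
python3 -m crank '[[0,2,0,0.003,-0.002,0,1],[0.5,1.85,0,0,0,0,1],[1.5,0,0,0,0,0,1],[0,0,0,0,0,0,1]]'|head -1;python3 -c "
from h import *
go([450.3,-295.5,29],18.4);lvl(18.4)
print(lids(read_camera('side'))[-2:])"
```

```text
time_s: 47.15
t 47.15 tcp [ 449.2 -297.3   43. ] F [-0.5  0.6 -2.2] open 0.641
xdir [ 0.003 -0.002 -1.   ] zdir ang 108.34
shift cm [ 1.4  -0.16  0.14]
turn about tool x -0.001
lvl turn [-0.001 -0.003  0.003]
[(431.5618896484375, -304.12339782714844, 88.0481185913086, 58.59801483154297, 20.924501419067383), (753.419921875, -310.49867248535156, 103.13538360595703, 58.961551666259766, 22.2490234375)]
```

```bash
python3 -m crank '[[0.8,-0.16,0.14,0,-0.003,0.003,1],[0.5,0,0,0,0,0,1],[0,0,0,0,0,0,1]]';python3 -c "
from h import *
go([450.3,-295.5,29],18.4);lvl(18.4)"
```

```text
time_s: 47.58
tool_pos: [451.8, -295.7, 30.3]
orientation: [-2.636, 1.569, -0.744]
force: [-0.5, -0.1, -2.5]
opening: 0.645
t 47.58 tcp [ 451.8 -295.7   30.3] F [-0.5 -0.1 -2.5] open 0.645
xdir [ 0.001 -0.001 -1.   ] zdir ang 108.39
shift cm [0.13 0.13 0.06]
turn about tool x -0.0
lvl turn [-0.    -0.001  0.001]
```

```bash
python3 -m crank '[[0.13,0.13,0.06,0,0,0,1],[0,0,0,0,0,0,-1],[0,0,0,0,0,0,-1],[0,0,0,0,0,0,-1],[-2,0,0,0,0,0,-1],[-3,0,0,0,0,0,-1],[-4,0,0,0,0,0,-1],[-4,0,0,0,0,0,-1]]'|head -2;python3 -c "
from h import *
print([np.round(o,1) for o in lids(read_camera('wrist'))])
go([463.5,15,155],18.2);lvl(18.2)"
```

```text
time_s: 48.58
tool_pos: [449.4, -294.8, 161.1]
[array([ 449.3, -294.8,  129. ,   55.3,   18.4])]
t 48.62 tcp [ 451.2 -296.   166.9] F [ 0.3 -0.7  3.6] open 1.002
xdir [ 0.005 -0.004 -1.   ] zdir ang 108.4
shift cm [  1.08 -10.98  29.12]
turn about tool x 0.004
lvl turn [ 0.004 -0.005  0.004]
```

Right tin is back within about 1 mm. Returning to the middle tin.

```bash
python3 -m crank '[[0.2,-1.8,4.9,0,-0.005,0.004,-1],[0.2,-1.8,4.9,0,0,0,-1],[0.2,-1.8,4.9,0,0,0,-1],[0.2,-1.8,4.9,0,0,0,-1],[0.2,-1.8,4.9,0,0,0,-1],[0,-1.8,4.6,0,0,0,-1],[0,0,0,0,0,0,-1]]'|head -2;python3 -c "
from h import *
print([np.round(o,1) for o in lids(read_camera('wrist'))])
go([463.5,15,60],18.2);lvl(18.2)"
```

```text
time_s: 49.5
tool_pos: [465.5, 21.3, 159.4]
[array([459.9, 250.3,  91.9,  60.7,  -3.9]), array([463.5,  15.2, 129.1,  55.3,  18.2])]
t 49.55 tcp [465.4  20.1 159.5] F [0.2 0.4 0. ] open 0.997
xdir [ 0.011 -0.004 -1.   ] zdir ang 108.12
shift cm [ 9.95  0.43 -0.35]
turn about tool x -0.001
lvl turn [-0.001 -0.007  0.009]
```

```bash
python3 -m crank '[[0,0.34,-0.43,0,-0.007,0.009,-1],[3,0,0,0,0,0,-1],[3,0.1,0,0,0,0,-1],[3,0.1,0,0,0,0,-1],[1.5,0.1,0,0,0,0,-1],[0,0,0,0,0,0,-1]]'|head -1;python3 -c "
from h import *
go([463.5,15,26],18.2);lvl(18.2)"
```

```text
time_s: 50.3
t 50.3 tcp [461.5   5.7  52.9] F [-1.3  0.2  1.3] open 1.002
xdir [ 0.001 -0.001 -1.   ] zdir ang 107.45
shift cm [ 2.69 -0.47  0.83]
turn about tool x -0.013
lvl turn [-0.013 -0.001  0.001]
```

```bash
python3 -m crank '[[0,-0.47,0.83,-0.013,0,0,-1],[1.2,0,0,0,0,0,-1],[1.2,0,0,0,0,0,-1],[0,0,0,0,0,0,-1]]'|head -1;python3 -c "
from h import *
go([463.5,15,26],18.2);lvl(18.2)"
```

```text
time_s: 50.8
t 50.8 tcp [465.7  15.4  29.8] F [-0.9 -0.3  0.6] open 1.001
xdir [ 0.005 -0.    -1.   ] zdir ang 108.22
shift cm [0.38 0.23 0.03]
turn about tool x 0.0
lvl turn [ 0.    -0.002  0.005]
```

```bash
python3 -m crank '[[0.3,0.23,0,0,-0.002,0.005,-1],[0,0,0,0,0,0,1],[0,0,0,0,0,0,1],[0,0,0,0,0,0,1],[0,0,0,0,0,0,1]]' 120; python3 -m crank '[[-2.5,0,0,0,0,0,1],[-3,0,0,0,0,0,1],[-3,0,0,0,0,0,1],[-3.5,0,0,0,0,0,1],[0,0,0,0,0,0,1]]'|head -1;python3 -c "
from h import *
go([700,47,142],18.2);lvl(18.2)
for n in ('wrist','side','scene'):
  p=read_camera(n)
  for r in masks_of(p,'board')[:1]:
    c=max(cv2.findContours(r['mask'].astype(np.uint8),0,2)[0],key=cv2.contourArea)
    c4=cv2.approxPolyDP(cv2.convexHull(c),6,True)[:,0]; P=np.array([at(p,*q,15)[:2] for q in c4]);print(n,r['p'],P.round().tolist(),P.mean(0))"
```

```text
time_s: 51.42
tool_pos: [463.7, 14.6, 27.3]
orientation: [2.944, 1.57, -1.45]
force: [0.6, -0.0, -1.6]
opening: 0.64
time_s: 52.05
t 52.05 tcp [461.5  14.6 147.9] F [ 0.1 -0.1 -3.7] open 0.64
xdir [-0.006 -0.    -1.   ] zdir ang 108.22
shift cm [  0.44 -23.67  -4.38]
turn about tool x 0.0
lvl turn [ 0.     0.002 -0.006]Traceback (most recent call last):
  File "<string>", line 5, in <module>
    p=read_camera(n)
ValueError: 200 camera calls are used up
```

Camera calls are used up, so I'll use the first board estimate with the measured scene and side bias taken out: centre about (700,43).

```bash
python3 -m crank '[[0,-2.5,-0.5,0,0.002,-0.006,1],[0,-3.5,-0.7,0,0,0,1],[0,-3.5,-0.7,0,0,0,1],[0,-3.5,-0.7,0,0,0,1],[0,-3.5,-0.7,0,0,0,1],[0,-3.5,-0.7,0,0,0,1],[0,-2,-0.4,0,0,0,1],[0,0,0,0,0,0,1]]';python3 st.py;python3 -c "
from h import *
go([700,43,142],18.2);lvl(18.2)"
```

```text
time_s: 53.05
tool_pos: [684.5, 42.0, 128.3]
orientation: [1.326, 1.55, -3.068]
force: [0.1, -0.0, -3.3]
opening: 0.646
t 53.05 F tool [ 3.34 -0.19 -0.08] M tool [-0.023  0.051 -0.002] Mw [-0.047 -0.018  0.024] tcp [684.5  42.  128.3] open 0.646
t 53.05 tcp [684.5  42.  128.3] F [ 0.1 -0.  -3.3] open 0.646
xdir [-0.02  -0.001 -1.   ] zdir ang 108.21
shift cm [-1.4  -1.48 -0.39]
turn about tool x 0.0
lvl turn [ 0.     0.005 -0.02 ]
```

```bash
python3 -m crank '[[-0.8,-0.8,-0.2,0,0.005,-0.02,1],[-0.6,-0.7,-0.2,0,0,0,1],[0,0,0,0,0,0,1],[0,0,0,0,0,0,1]]';python3 st.py;python3 -c "
from h import *
go([700,43,142],18.2);lvl(18.2)
# check board centre from saved early frames: wrist0 not reloaded; middle at rest"
```

```text
time_s: 53.55
tool_pos: [698.7, 42.6, 141.8]
orientation: [1.378, 1.569, -3.017]
force: [0.6, -0.4, -2.9]
opening: 0.641
t 53.55 F tool [ 2.93 -0.46 -0.57] M tool [0.025 0.006 0.056] Mw [-0.023  0.051 -0.025] tcp [698.7  42.6 141.8] open 0.641
t 53.55 tcp [698.7  42.6 141.8] F [ 0.6 -0.4 -2.9] open 0.641
xdir [-0.001 -0.    -1.   ] zdir ang 108.2
shift cm [-0.02 -0.13 -0.  ]
turn about tool x -0.0
lvl turn [-0.     0.    -0.001]
```

```bash
python3 -m crank '[[0,-0.1,0,0,0,0,1],[0,0,0,0,0,0,1],[0,0,0,0,0,0,1]]';python3 st.py; python3 -c "
from rig import *
print(observe()['qvel'].round(3)); close_job()"
```

```text
time_s: 53.92
tool_pos: [699.3, 42.9, 142.2]
orientation: [1.368, 1.57, -3.027]
force: [-0.6, 0.3, -3.4]
opening: 0.643
t 53.92 F tool [3.42 0.48 0.43] M tool [ 0.03  -0.019 -0.006] Mw [ 0.02 -0.   -0.03] tcp [699.3  42.9 142.2] open 0.643
[ 0.    -0.002 -0.    -0.002  0.001 -0.   ]
the job is handed in; nothing more can be done
```

I shook the tins from left to right, and the middle one holds the ball. I handed in at 53.9 s with it held level over the board, its underside about 100 mm above the board top.

**How I told:**

| Tin | Weight | Verdict |
|---|---|---|
| left | about 1.75 N | empty |
| middle | about 3.0 N | holds the ball |
| right | about 2.7 N | empty |

- **Weight:** a tin with the ball must weigh at least 3.04 N, so left and right are ruled out and the middle is borderline within sensor noise.
- **Tilt moments:** when tilted, the middle tin's moment was about 0.135 Nm short of what an empty tin of its weight would give. That matches the ball rolling to the low end each time; left and right behaved like empty tins.
- **Not used:** force readings during the shakes did not separate the tins clearly, so the verdict rests on weight and tilt.

**What went wrong:**
- The middle tin slid about 54 mm along the jaws at some point before I first set it down, and at that set-down one end was low and dropped a few millimetres on release. I regripped it at its centre and put it back before going on to the right tin.
- I used up all 200 camera calls before the final carry. The board centre, about (700, 43), comes from the first pictures corrected for camera bias, good to about 1 cm. There is no final picture.

**Last checks:**
- The arm was still, and the TCP was at (699, 43, 142) mm with the tool vertical.
- The grip was firm at 120 N, with a load of about 3.4 N and almost no moment.
- The right tin was back within about 1 mm, and the left within about 2 mm by the scene camera.
- I did not re-measure the bystanders, but no contact showed up in the readings.

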